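Unclip the long sample tube and lay it on the balance

ROBOT

A 6-joint arm with a two-finger parallel gripper is mounted at the origin on the work surface. World frame = base frame: x ahead of the robot, y to its left, z up, the work surface at z = 0. Lengths are in m, angles in rad, forces in N, time in s.
With the tool pointing down it reaches from about 0.325 to 0.9 m from the base axis. Payload 3.5 kg.
Tool frame: the origin (TCP) lies at the very end of the fingers, on their centre line; the grasp point (between the pads) lies 19 mm behind it (arm.grasp_offset is the distance from the TCP to the grasp point, in m); z points along the fingers, y is the direction in which the jaws open and shut (so a half turn about z gives the same grasp; the last joint's range is limited). The gripper opens to 85 mm and grips with 20 to 120 N. Pads are 22 mm wide; open, the fingers measure 114 mm over their backs; the gripper's body (76 mm by 85 mm) begins 54 mm behind the grasp point. The pads swing forward as they close: fully open they stand 13 mm farther back than shut.
Start: joints at [-1.227, 0.276, -0.026, 1.268, 0, 1.467], TCP at [0.27, -0.564, 0.231] pointing down, gripper open.
Joint ranges: [-3.12, 3.12], [-0.85, 1.88], [-1.08, 1.24], [-1.95, 2.15], [-1.57, 1.53], [-3.14, 3.14]. Speed limits (rad/s): [2.57, 2.57, 3.14, 3.14, 3.14, 3.14].

INTERFACE

Orientations are given as a unit quaternion [w, x, y, z].
In Python, from bench import arm gives the robot as it stands.
- The arm moves only by the tool play_rows, never from a script. Its argument "increments" is a list of rows, each a list of 7 numbers: the turn, a rotation vector about the tool's x, y, z in degrees, then the shift along the tool's x, y, z in m, then the opening in per cent of the stroke, from 0 (shut) to 100 (fully open). In form: [[ax, ay, az, x, y, z, hand], ...]. A call has 1 to 8 rows; each row shifts and turns the commanded pose from where the row before left it, along the tool's axes as they then stand; what a row does not reach is not made up. A row lasts 1/8 s, in which the tool goes at most 62.5 mm and 10.7 degrees, less where a joint would pass 70% of its speed; a pose out of reach is approached as far as the arm can. A call is refused whole if a number of a shift passes 0.0625 or a number of a turn 10.7, either way. A call with a gripper value outside its range is refused whole. The fingers move at their own pace and stop on an object; "grip_force" is the grip in N (left out, the last holds). Time passes only in rows, so rows that do not move let the fingers close. It gives the time, the measured TCP pose, the force and the opening at its end, in the units of the state.
- arm.state(): the state, without advancing time (a new reading comes with each control period).
- arm.capture(name): name is "scene" or "top" or "wrist"; returns a dict with "img" (384x512x3 uint8, red, green, blue), "fov_y" (degrees; the focal length in pixels is half the picture's height over the tangent of half this angle, whatever the lens; pixels are square), "cx", "cy" (the principal point, pixels), "distortion" ([k1, k2, p1, p2, k3] as OpenCV has them; the pictures are not rectified), "R" (3x3) and "t" (3): a world point X has camera coordinates R X + t. Camera axes: x right, y down, z forward; pixel columns grow to the right and rows downward; lengths in m; the calibration is good to about 2 mm. A picture is of the moment at which its call begins. There is no depth.
- arm.hand_in(): hands the job in, once; it reports no verdict.
Trained networks look in a picture, given as the dict that the camera call returned (one of the last four; its "shot" number tells which), for a name from the list of things; names that differ only in an ending like _2 or _b are one class to them, and where a whole thing is asked for, a point or a joint stands for the part that bears it (a point fixed in the world has none). Each returns a list of dicts, best first, with "p" (0 to 1); they miss things now and then, are a little off and sometimes report something else, mostly with a low value. They report only what shows in the picture. A call takes as long as a camera call. They do not tell look-alikes from the thing itself.
- arm.search_frame(picture, thing): "at" ([column, row] in pixels, amid what is visible of it).
- arm.outline_of(picture, thing): "pixels" (384x512 bool, what is visible of it) and "at" ([column, row] in pixels, amid what is visible of it).
The state is a dict: "time_s": time; "joints": joint angles; "dq": joint speeds; "joint_torque": joint torques, N m; "position": TCP position; "orientation": TCP orientation; "wrist_force": force on the tool from outside, world axes, zero at the start; "ft_torque": the same for the moment, N m; "opening": finger opening in m.
Only numpy, scipy, OpenCV 4.12 (cv2) and the standard library are available. Lean on these libraries where they do the work, as an engineer would, in place of code of your own. Each camera call takes 0.05 s, during which the arm holds its last target. There are 200 camera calls.

TASK

Two sample tubes lie in spring clips on the bench. Take hold of the longer tube, pull it straight up out of its clips, carry it to the balance and lay it down gently, flat on the floor of the shallow weighing tray, then let go. Leave the shorter tube in its clips.

Things in the scene. Friction and masses are not known exactly. Their poses are not given: they have to be found in the camera images.
- long_tube_mid (a point): Middle, on the axis, of the longer sample tube: rigid white plastic cylinder 28 mm in diameter, 160 mm long in all, 90 g; the last 18 mm at its +x end are a grey six-sided cap, 28 mm across flats. Its x axis runs along the tube. It starts lying level in two spring clips, the axis 50 mm above the bench; 27 mm each side of the middle is free of clips, with 40 mm of air below the axis.
- clips_mid (a point): Midway between the two clips holding the longer tube, on the clipped tube's axis; x along the tube, z up. Upward-open C-shaped steel spring clips, 10 mm wide, stand at x = +-38 mm on a fixed grey base 130 x 75 mm, 10 mm thick; they reach 18 mm above the axis and 23 mm to each side. Pulled straight up they resist with 8 to 18 N in all, then snap open within 15 mm.
- short_tube_mid (a point): Middle, on the axis, of the shorter sample tube, to be left alone: same make and 28 mm diameter, but 114 mm long in all with a 12 mm cap; its x axis runs along the tube. It lies in a holder of the same kind, its axis 50 mm above the bench. Which holder stands where changes from start to start.
- tray_floor (a point): Centre of the weighing tray's floor (upper face, 77 mm above the bench), z up. Fixed open aluminium dish, inside 200 mm along its y and 130 mm along its x; walls 3 mm thick, 15 mm above the floor. It tops a white bench balance, 240 (x) by 190 (y) by 64 mm high, whose middle is 20 mm to -x. A tube lying flat on the floor has its axis 14 mm above it.
Things that resemble listed ones, but are neither listed nor needed, are in the scene too. Leave any yellow look-alike of the part that bears long_tube_mid alone.

How it is judged:
By the outcome, as a careful person would: the job done as asked, in the order asked, and still so for the second after the job is handed in, with the robot touching nothing.
It also fails if it takes over 45 s, if anything falls off the work surface, if the arm or the gripper's body presses on something with over 40 N, if the wrist force passes 120 N, or if a joint passes its speed limit or range.

## Working session

There is one attempt and no reset: what is moved stays moved. The work goes in short steps, Python scripts to look and compute and a tool call to move; the robot and the scene stay as the last step left them, time stands still between calls to the robot, and variables do not carry over. Pictures are saved under pics/ and viewed, about 8 in all and at most 12, crops included, and the job is handed in when it is done.

Besides the shell and the picture viewer there is one more tool, called after "Request:" as a command line: name --pt "numbers of a row" for each row, then --argument value for the rest. play_rows: Moves the arm, as the interface text tells. Its arguments: {"type":"object","properties":{"increments":{"type":"array"},"grip_force":{"type":"number"}},"required":["increments"]}

```bash
mkdir -p pics; cat > h.py <<'E'
import numpy as np, cv2
from bench import arm
def K(p):
    f=192/np.tan(np.radians(p["fov_y"])/2); return np.array([[f,0,p["cx"]],[0,f,p["cy"]],[0,0,1.]])
def ray(p,uv,z):
    uv=np.array(uv,float).reshape(-1,1,2)
    n=cv2.undistortPoints(uv,K(p),np.array(p["distortion"],float)).reshape(-1,2)
    R=np.array(p["R"]);t=np.array(p["t"]);c=-R.T@t
    d=np.c_[n,np.ones(len(n))]@R
    return c+d*((z-c[2])/d[:,2])[:,None]
def save(p,n): cv2.imwrite("pics/"+n,p["img"][:,:,::-1])
E
python3 - <<'E'
from h import *
ims=[]
for c in("scene","top"):
    p=arm.capture(c); ims.append(p["img"])
    for n,z in(("long_tube_mid",.05),("short_tube_mid",.05),("tray_floor",.077),("clips_mid",.05)):
        for d in arm.search_frame(p,n)[:4]: print(c,n,round(d["p"],2),np.round(d["at"]),ray(p,d["at"],z).round(3))
    save(p,c+".png")
cv2.imwrite("pics/both.png",np.vstack([cv2.resize(i,(400,300)) for i in ims])[:,:,::-1])
E
```

```text
scene long_tube_mid 0.95 [238. 190.] [[ 0.562 -0.028  0.05 ]]
scene long_tube_mid 0.69 [199. 246.] [[ 0.74  -0.017  0.05 ]]
scene long_tube_mid 0.67 [252. 135.] [[ 0.392 -0.096  0.05 ]]
scene long_tube_mid 0.4 [169. 108.] [[ 0.435 -0.35   0.05 ]]
scene short_tube_mid 0.67 [169. 106.] [[ 0.43  -0.355  0.05 ]]
scene tray_floor 0.73 [395. 248.] [[0.51  0.369 0.077]]
scene clips_mid 0.63 [238. 199.] [[ 0.583 -0.012  0.05 ]]
top long_tube_mid 0.63 [306. 260.] [[ 0.371 -0.109  0.05 ]]
top long_tube_mid 0.61 [279. 119.] [[ 0.721 -0.035  0.05 ]]
top long_tube_mid 0.56 [272. 183.] [[ 0.557 -0.02   0.05 ]]
top short_tube_mid 0.85 [405. 242.] [[ 0.421 -0.357  0.05 ]]
top tray_floor 0.93 [121. 208.] [[0.483 0.347 0.077]]
top clips_mid 0.88 [275. 190.] [[ 0.54 -0.03  0.05]]
```

View pics/scene.png

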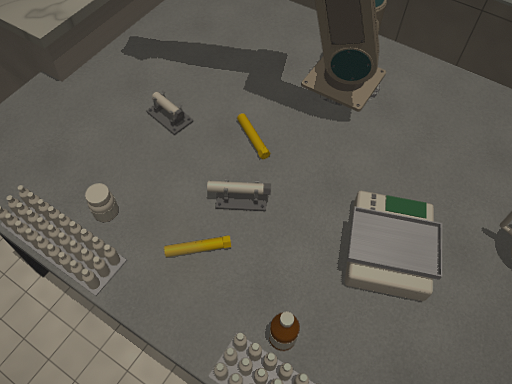

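View pics/top.png

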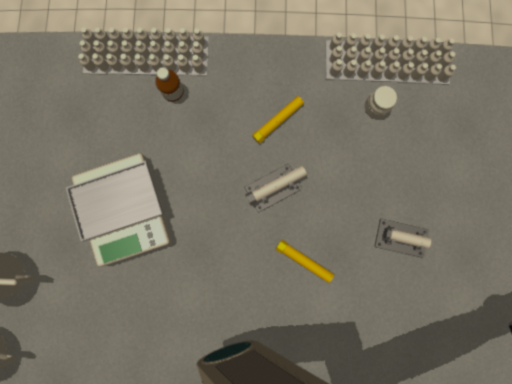

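The scene view shows these candidates for the long tube:
- white tube in clips: scene (238,190), top (279,183)
- yellow look-alikes: scene (252,135) and (199,246), top (306,260) and (279,119)
- short white tube in clips: scene (168,106), top (408,240)

I choose the white one at scene (238,190). The tray is at scene (395,242), top (115,202).

```bash
python3 - <<'E'
from h import *
for c in("scene","top"):
    p=arm.capture(c)
    for n,z in(("long_tube_mid",.05),("short_tube_mid",.05),("tray_floor",.092)):
        for d in arm.outline_of(p,n)[:4]:
            v,u=np.nonzero(d["pixels"])
            r=cv2.minAreaRect(np.c_[u,v].astype(np.float32))
            b=cv2.boxPoints(r); w=ray(p,b,z)[:,:2]
            e=np.roll(w,-1,0)-w; L=np.hypot(*e.T); i=L.argmax()
            print(c,n,round(d["p"],2),np.round(d["at"]),"mid",w.mean(0).round(3),"L",L.round(3),"ang",np.degrees(np.arctan2(*e[i][::-1])).round(1))
            if n=="tray_floor": print(w.round(3).tolist())
    im=p["img"]
    save({"img":cv2.resize(im[150:230,190:300] if c=="scene" else im[150:215,235:325],None,fx=5,fy=5,interpolation=2)},c+"c.png")
print(arm.state()["orientation"],p["R"])
E
```

```text
scene long_tube_mid 0.68 [234. 190.] mid [ 0.553 -0.033] L [0.033 0.159 0.033 0.157] ang 120.8
scene long_tube_mid 0.64 [199. 244.] mid [ 0.742 -0.022] L [0.152 0.031 0.15  0.031] ang 134.7
scene long_tube_mid 0.61 [252. 136.] mid [ 0.391 -0.096] L [0.039 0.174 0.036 0.172] ang 58.5
scene short_tube_mid 0.78 [168. 105.] mid [ 0.43  -0.362] L [0.032 0.129 0.031 0.127] ang 78.3
scene short_tube_mid 0.35 [239. 189.] mid [ 0.553 -0.032] L [0.033 0.162 0.033 0.159] ang 119.9
scene tray_floor 0.75 [394. 251.] mid [0.506 0.368] L [0.258 0.234 0.258 0.206] ang 11.0
[[0.669, 0.304], [0.423, 0.227], [0.339, 0.446], [0.593, 0.495]]
top long_tube_mid 0.91 [270. 186.] mid [ 0.554 -0.032] L [0.162 0.033 0.162 0.032] ang -61.6
top long_tube_mid 0.83 [277. 118.] mid [ 0.722 -0.032] L [0.158 0.029 0.157 0.028] ang -47.3
top long_tube_mid 0.81 [303. 258.] mid [ 0.366 -0.105] L [0.031 0.158 0.031 0.158] ang -122.8
top short_tube_mid 0.92 [409. 238.] mid [ 0.431 -0.361] L [0.033 0.121 0.033 0.121] ang -101.7
top tray_floor 0.72 [119. 210.] mid [0.475 0.352] L [0.22  0.238 0.215 0.24 ] ang 22.6
[[0.548, 0.5], [0.623, 0.293], [0.401, 0.207], [0.327, 0.408]]
[ 3.63595963e-05  9.75149383e-01  2.21548370e-01 -4.69028791e-06] [[ 0.03028659 -0.99954053 -0.00120758]
 [-0.99431403 -0.03000479 -0.102173  ]
 [ 0.10208982  0.00429519 -0.99476591]]
```

View pics/topc.png

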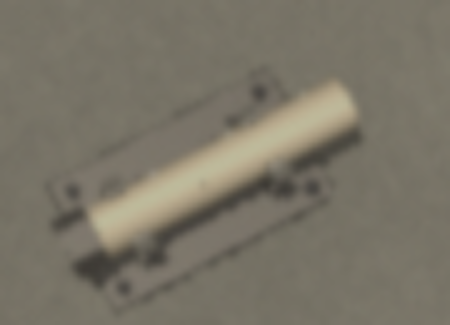

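The crop shows a white tube about 59 px long, with its white end at crop (350,95). The grey cap blends into the base near (80,230). Both views agree: mid (0.553,-0.032), length 160 mm, axis at about 120°. The short tube measures 121–128 mm, so the choice holds. I'm setting out above it.

Request:
play_rows --pt "0 0 0 0.0485 -0.0357 0 100" --pt "0 0 0 0.0485 -0.0357 0 100" --pt "0 0 0 0.0485 -0.0357 0 100" --pt "0 0 0 0.0485 -0.0357 0 100" --pt "0 0 0 0.0485 -0.0357 0 100" --pt "0 0 0 0.0485 -0.0357 0 100" --pt "0 0 0 0.0485 -0.0357 0 100" --pt "0 0 0 0.0485 -0.0357 0 100"

```text
time_s: 1.9
position: [0.4974, -0.1367, 0.2317]
orientation: [0.0, 0.975, 0.222, 0.0]
wrist_force: [1.5, -0.0, 0.7]
opening: 0.0851
```

Request:
play_rows --pt "0 0 0 0.0485 -0.0357 0 100" --pt "0 0 0 0.0485 -0.0357 0 100" --pt "0 0 -10.5 0 0 0 100" --pt "0 0 -10.5 0 0 0 100" --pt "0 0 -10.5 0 0 0 100" --pt "0 0 -10.5 0 0 0 100" --pt "0 0 -10.5 0 0 0 100" --pt "0 0 -10.5 0 0 0 100"

```text
time_s: 2.9
position: [0.5532, -0.0321, 0.2314]
orientation: [0.0, 0.714, 0.701, 0.0]
wrist_force: [-0.5, 0.7, -0.6]
opening: 0.0856
```

Request:
play_rows --pt "0 0 -10.5 0 0 0 100" --pt "0 0 -10.5 0 0 0 100" --pt "0 0 -10.5 0 0 0 100" --pt "0 0 0 0 0 0 100" --pt "0 0 0 0 0 0 100"

```text
time_s: 3.52
position: [0.5532, -0.0321, 0.2314]
orientation: [0.0, 0.5, 0.866, 0.0]
wrist_force: [-0.1, 0.2, 0.7]
opening: 0.0854
```

```bash
cat > look.py <<'E'
from h import *
from scipy.spatial.transform import Rotation as Ro
s=arm.state(); w,x,y,z=s["orientation"]; M=Ro.from_quat([x,y,z,w]).as_matrix()
print("tcp",np.round(s["position"],4),"yaw",np.degrees(np.arctan2(M[1,0],M[0,0])).round(1),"z",M[:,2].round(3),"op",s["opening"],"F",np.round(s["wrist_force"],1))
E
python3 - <<'E'
from look import *
p=arm.capture("wrist"); save(p,"w1.png")
for n,z in(("long_tube_mid",.05),("clips_mid",.05)):
    for d in arm.outline_of(p,n)[:2] if n[0]=="l" else arm.search_frame(p,n)[:2]:
        print(n,round(d["p"],2),np.round(d["at"]),ray(p,d["at"],z).round(4))
        if n[0]=="l":
            v,u=np.nonzero(d["pixels"]); W=ray(p,np.c_[u,v],.05)[:,:2]
            r=cv2.minAreaRect(W.astype(np.float32)); print(r, cv2.boxPoints(r).round(3).tolist())
E
```

```text
tcp [ 0.5532 -0.0321  0.2314] yaw 119.9 z [ 0.  0. -1.] op 0.08544909881743193 F [-0.1  0.2  0.7]
long_tube_mid 0.86 [103. 148.] [[ 0.3858 -0.097   0.05  ]]
((0.38095155358314514, -0.09901705384254456), (0.1582559496164322, 0.029355842620134354), 59.544517517089844) [[0.328000009059906, -0.1599999964237213], [0.3529999852180481, -0.17499999701976776], [0.4339999854564667, -0.03799999877810478], [0.40799999237060547, -0.023000000044703484]]
long_tube_mid 0.65 [364. 206.] [[ 0.6882 -0.004   0.05  ]]
((0.6966334581375122, -0.013341519981622696), (0.029312290251255035, 0.1140722706913948), 43.15199279785156) [[0.6470000147819519, 0.017999999225139618], [0.7250000238418579, -0.06499999761581421], [0.7459999918937683, -0.04500000178813934], [0.6679999828338623, 0.03799999877810478]]
clips_mid 0.68 [244. 158.] [[ 0.5337 -0.0257  0.05  ]]
```

View pics/w1.png

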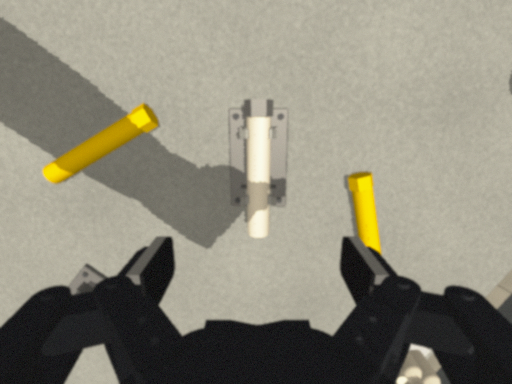

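The wrist view shows the white tube from cap end (258,98) to foot (259,237). The clips are near rows 132 and 190, and both yellow tubes stand apart.

```bash
python3 - <<'E'
from look import *
p=arm.capture("wrist")
W=ray(p,[[258,98],[259,237],[243,115],[274,115],[245,225],[272,225],[247,130],[271,130],[247,190],[271,190]],.05)[:,:2]
a,b=W[0],W[1]; print(W.round(4).tolist()); print("mid",(a+b)/2,"L",np.hypot(*(a-b)),"ang",np.degrees(np.arctan2(*(a-b)[::-1])))
print("clips mid(z.05)",W[6:].mean(0)); print("base",ray(p,[[230,108],[288,108],[230,206],[286,206]],.01).mean(0))
print("axis mids",(W[2]+W[3])/2,(W[4]+W[5])/2)
cv2.imwrite("pics/w2.png",cv2.resize(p["img"][85:250,210:310],None,fx=3.5,fy=3.5,interpolation=2)[:,:,::-1])
E
```

```text
tcp [ 0.5532 -0.0322  0.2313] yaw 120.0 z [ 0. -0. -1.] op 0.08528540416305948 F [-0.1  0.  -0.6]
[[0.5139, 0.0396], [0.5986, -0.1039], [0.5085, 0.0156], [0.5383, 0.0329], [0.5753, -0.0985], [0.6044, -0.0817], [0.5204, 0.0036], [0.5439, 0.0172], [0.5552, -0.0578], [0.5801, -0.0434]]
mid [ 0.55623513 -0.03214888] L 0.16673306462157306 ang 120.55733457337755
clips mid(z.05) [ 0.54987512 -0.02012518]
base [ 0.55213956 -0.02482228  0.01      ]
axis mids [0.52340005 0.02429333] [ 0.589865   -0.09012342]
```

View pics/w2.png

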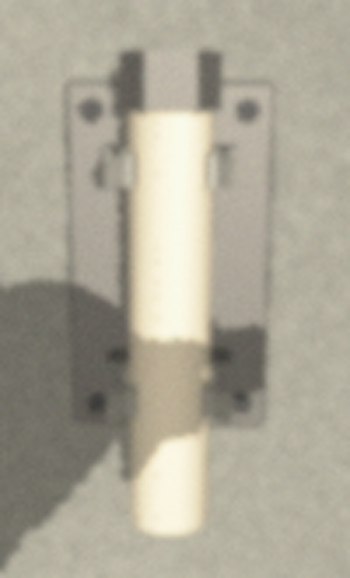

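Request:
play_rows --pt "0 0 0 0.002 0.0015 0 100" --pt "0 0 0 0 0 0.04 100" --pt "0 0 0 0 0 0.04 100" --pt "0 0 0 0 0 0.035 100" --pt "0 0 0 0 0 0.03 100" --pt "0 0 0 0 0 0.02 100" --pt "0 0 0 0 0 0.02 100" --pt "0 0 0 0 0 0.015 100"

```text
time_s: 4.72
position: [0.5532, -0.0295, 0.0304]
orientation: [-0.0, 0.499, 0.866, -0.0]
wrist_force: [0.7, -0.7, -0.3]
opening: 0.0854
```

```bash
python3 - <<'E'
from look import *
print(arm.grasp_offset)
p=arm.capture("wrist"); save(p,"w3.png")
E
```

```text
tcp [ 0.5532 -0.0295  0.0304] yaw 120.1 z [-0.001  0.    -1.   ] op 0.08536204284167072 F [ 0.7 -0.7 -0.3]
0.0187
```

View pics/w3.png

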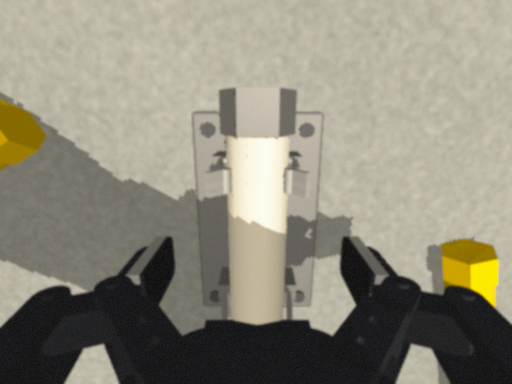

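The wrist view shows the tube centred between the jaws at column 257, with the far clip at row 180 and the near clip at row 285. Before closing I'll check where the pad location projects.

```bash
python3 - <<'E'
from look import *
p=arm.capture("wrist"); t=np.array(s["position"]); ax=np.array([np.cos(np.radians(120)),np.sin(np.radians(120)),0])
P=np.array([[t[0],t[1],.05]+d*ax for d in(-.038,0,.038,.08,.062)]+[[t[0],t[1],.068]-.038*ax,[t[0],t[1],.068]+.038*ax])
u,_=cv2.projectPoints(P,cv2.Rodrigues(np.array(p["R"]))[0],np.array(p["t"]),K(p),np.array(p["distortion"]))
print(u.reshape(-1,2).round())
print(ray(p,[[228,180],[292,180],[220,285],[294,285]],.055).round(4))
E
```

```text
tcp [ 0.5519 -0.0293  0.0287] yaw 120.1 z [-0.003  0.001 -1.   ] op 0.08523556671235097 F [-0.7  0.4 -1.8]
[[255. 325.]
 [255. 260.]
 [255. 184.]
 [255.  85.]
 [255. 130.]
 [255. 353.]
 [255. 196.]]
[[ 0.5212  0.0006  0.055 ]
 [ 0.5448  0.0144  0.055 ]
 [ 0.5426 -0.0468  0.055 ]
 [ 0.5731 -0.029   0.055 ]]
```

Request:
play_rows --pt "0 0 0 0 0 0 0" --pt "0 0 0 0 0 0 0" --pt "0 0 0 0 0 0 0" --pt "0 0 0 0 0 0 0" --pt "0 0 0 0 0 0 0" --pt "0 0 0 0 0 0 0" --grip_force 70

```text
time_s: 5.58
position: [0.5543, -0.0297, 0.0323]
orientation: [0.001, 0.499, 0.866, 0.0]
wrist_force: [-1.0, -0.4, 5.8]
opening: 0.0262
```

Request:
play_rows --pt "0 0 0 0 0 0 0" --pt "0 0 0 0 0 -0.003 0" --pt "0 0 0 0 0 -0.004 0" --pt "0 0 0 0 0 -0.004 0" --pt "0 0 0 0 0 -0.005 0" --pt "0 0 0 0 0 -0.005 0"

```text
time_s: 6.32
position: [0.5538, -0.03, 0.0535]
orientation: [0.0, 0.499, 0.866, -0.0]
wrist_force: [-1.2, -0.8, -1.2]
opening: 0.0261
```

Request:
play_rows --pt "0 0 0 0 0 -0.005 0" --pt "0 0 0 0 0 -0.01 0" --pt "0 0 0 0 0 -0.02 0" --pt "0 0 0 0 0 -0.03 0" --pt "0 0 0 0 0 -0.03 0" --pt "0 0 0 0 0 -0.03 0" --pt "0 0 0 0 0 -0.02 0" --pt "0 0 0 0 0 0 0"

```text
time_s: 7.32
position: [0.5554, -0.03, 0.2003]
orientation: [0.003, 0.499, 0.866, 0.001]
wrist_force: [0.5, 0.5, -0.7]
opening: 0.0263
```

```bash
python3 - <<'E'
from look import *
p=arm.capture("wrist"); q=arm.capture("top"); r=arm.capture("scene")
cv2.imwrite("pics/l1.png",np.hstack([cv2.resize(p["img"],(400,300)),cv2.resize(r["img"][100:330,130:450],(400,300))])[:,:,::-1])
print(s["joints"])
# tray corners
W=ray(q,[[68,187],[145,158],[161,216],[82,240]],.092); print("top",W.round(3).tolist(),W.mean(0))
V=ray(r,[[357,210],[440,222],[437,275],[349,260]],.092); print("scene",V.round(3).tolist(),V.mean(0))
for W in(W,V): print(np.linalg.norm(np.roll(W,-1,0)-W,axis=1).round(3),[np.degrees(np.arctan2(*e[1::-1])).round(1) for e in np.roll(W,-1,0)-W])
E
```

```text
tcp [ 0.5554 -0.03    0.2003] yaw 120.1 z [ 0.006 -0.001 -1.   ] op 0.02627000948564005 F [ 0.5  0.5 -0.7]
[-1.70198831e-01  1.69914531e-01 -2.27427618e-01  1.16764828e+00
 -3.57916078e-05  8.75283466e-01]
top [[0.528, 0.477, 0.092], [0.604, 0.29, 0.092], [0.465, 0.243, 0.092], [0.401, 0.433, 0.092]] [0.4995907  0.36085004 0.092     ]
scene [[0.477, 0.254, 0.092], [0.4, 0.433, 0.092], [0.53, 0.473, 0.092], [0.603, 0.294, 0.092]] [0.50255238 0.36354584 0.092     ]
[0.202 0.147 0.2   0.134] [np.float64(-67.8), np.float64(-161.5), np.float64(108.7), np.float64(19.0)]
[0.195 0.137 0.193 0.132] [np.float64(113.4), np.float64(17.4), np.float64(-68.0), np.float64(-162.1)]
```

View pics/l1.png

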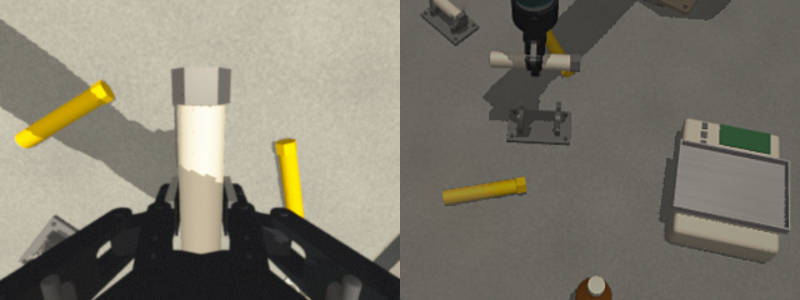

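The tube is lifted level in the jaws, with the cap ahead at (200,85), and its clips in the scene crop are empty. The short tube is still at top left in its holder. Tray centre comes out at about (0.501,0.362) with its long axis at 110°, and both views agree.

Request:
play_rows --pt "0 0 0 0.025 0.01 0 0" --pt "0 0 0 0.045 0.018 0 0" --pt "0 0 0 0.045 0.018 0 0" --pt "0 0 0 0.045 0.018 0 0" --pt "0 0 0 0.045 0.018 0 0" --pt "0 0 0 0.045 0.018 0 0" --pt "0 0 0 0.045 0.018 0 0" --pt "0 0 0 0.045 0.018 0 0"

```text
time_s: 8.48
position: [0.4993, 0.3338, 0.1956]
orientation: [-0.001, 0.499, 0.866, -0.001]
wrist_force: [1.1, -0.7, -1.4]
opening: 0.0264
```

Request:
play_rows --pt "0 0 0 0.0285 0.013 0 0" --pt "0 0 5 0 0 0 0" --pt "0 0 5 0 0 0 0" --pt "0 0 0 0 0 0.02 0" --pt "0 0 0 0 0 0.02 0" --pt "0 0 0 0 0 0 0" --pt "0 0 0 0 0 0 0"

```text
time_s: 9.35
position: [0.4974, 0.3638, 0.1571]
orientation: [-0.0, 0.573, 0.82, -0.0]
wrist_force: [0.0, -0.3, -0.6]
opening: 0.0264
```

```bash
python3 - <<'E'
from look import *
p=arm.capture("wrist"); r=arm.capture("scene"); q=arm.capture("top")
cv2.imwrite("pics/l2.png",np.hstack([p["img"][:,:,::-1],cv2.resize(r["img"][150:310,320:470],(280,384))[:,:,::-1]]))
print(s["joints"])
for z in (.12+.019+.02,.18):
  for c in (r,q):
    for d in arm.outline_of(c,"long_tube_mid")[:3]:
        v,u=np.nonzero(d["pixels"]); W=ray(c,np.c_[u,v],z)[:,:2]; R=cv2.minAreaRect(W.astype(np.float32)); print(z,d["p"],np.round(R[0],3),np.round(R[1],3),round(R[2],1))
E
```

```text
tcp [0.4974 0.3638 0.1571] yaw 110.1 z [-0.001 -0.    -1.   ] op 0.026360858604362863 F [ 0.  -0.3 -0.6]
[ 5.26596356e-01  3.08122308e-01 -1.45024183e-01  1.11844607e+00
 -1.24727782e-05  1.74659467e+00]
0.15899999999999997 0.97 [0.486 0.366] [0.034 0.167] 19.8
0.15899999999999997 0.88 [0.78  0.019] [0.027 0.137] 43.8
0.15899999999999997 0.79 [ 0.693 -0.029] [0.024 0.139] 42.0
0.15899999999999997 0.73 [0.5  0.37] [0.031 0.168] 20.1
0.15899999999999997 0.66 [ 0.372 -0.094] [0.144 0.028] 57.4
0.18 0.97 [0.5   0.365] [0.033 0.163] 19.8
0.18 0.88 [0.787 0.027] [0.026 0.134] 43.8
0.18 0.79 [ 0.687 -0.028] [0.024 0.136] 42.0
0.18 0.73 [0.498 0.363] [0.03  0.164] 20.1
0.18 0.66 [ 0.373 -0.092] [0.141 0.027] 57.4
```

View pics/l2.png

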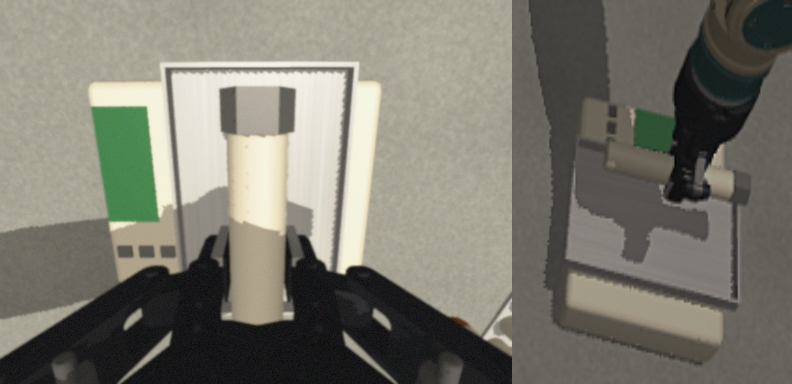

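The tube is over the tray, parallel to the walls; the far wall's rim corners are at (163,64) and (358,64). I'll check the tray centre from these.

```bash
python3 - <<'E'
from look import *
p=arm.capture("wrist")
W=ray(p,[[163,64],[358,64]],.092)[:,:2]; m=W.mean(0); e=W[1]-W[0]; n=np.hypot(*e); e/=n
ang=np.degrees(np.arctan2(e[1],e[0])); d=np.array([-e[1],e[0]])
print(W.round(3),"width",n,"perp",ang+90,"centre",m-.103*d, m+.103*d)
print(ray(p,[[180,200],[345,200]],.092).round(3), "foot edge",ray(p,[[258,318]],.092).round(3))
E
```

```text
tcp [0.4979 0.3641 0.158 ] yaw 110.1 z [ 0.001  0.001 -1.   ] op 0.025998304474316686 F [-0.2 -0.2 -1.2]
[[0.404 0.436]
 [0.529 0.483]] width 0.13389086303085887 perp 110.15616176416943 centre [0.50191627 0.36278081] [0.43093278 0.55616474]
[[0.442 0.346 0.092]
 [0.563 0.39  0.092]] foot edge [[0.537 0.263 0.092]]
```

The tube is well centred, but its axis sits about 18.5 mm above the fingertips and its radius is only 14 mm. The tips would touch the floor first and the tube would drop a few mm. To lay it gently I'll take it back to its own empty clips, re-grip about 8 mm higher on the fingers, and return.

Request:
play_rows --pt "0 0 0 0 0 -0.02 0" --pt "0 0 0 0 0 -0.02 0" --pt "0 0 -5 0 0 0 0" --pt "0 0 -5 0 0 0 0" --pt "0 0 0 -0.0285 -0.013 0 0" --pt "0 0 0 -0.045 -0.018 0 0" --pt "0 0 0 -0.045 -0.018 0 0" --pt "0 0 0 -0.045 -0.018 0 0"

```text
time_s: 10.75
position: [0.5218, 0.1875, 0.1976]
orientation: [0.0, 0.499, 0.867, 0.0]
wrist_force: [0.4, 0.3, -0.8]
opening: 0.0261
```

Request:
play_rows --pt "0 0 0 -0.045 -0.018 0 0" --pt "0 0 0 -0.045 -0.018 0 0" --pt "0 0 0 -0.045 -0.018 0 0" --pt "0 0 0 -0.045 -0.018 0 0" --pt "0 0 0 -0.025 -0.01 0 0" --pt "0 0 0 0 0 0 0" --pt "0 0 0 0 0 0 0" --pt "0 0 0 0 0 0.05 0"

```text
time_s: 11.75
position: [0.5581, -0.0292, 0.1513]
orientation: [0.005, 0.499, 0.867, 0.002]
wrist_force: [1.2, -0.9, -1.7]
opening: 0.0258
```

Request:
play_rows --pt "0 0 0 0 0 0.04 0" --pt "0 0 0 0 0 0.03 0" --pt "0 0 0 0 0 0.01 0" --pt "0 0 0 0 0 0.01 0" --pt "0 0 0 0 0 0 0"

```text
time_s: 12.38
position: [0.5538, -0.0294, 0.0577]
orientation: [0.0, 0.499, 0.867, 0.0]
wrist_force: [-0.1, 0.1, -1.2]
opening: 0.0262
```

```bash
python3 - <<'E'
from look import *
p=arm.capture("wrist"); r=arm.capture("scene")
cv2.imwrite("pics/l3.png",np.hstack([p["img"],cv2.resize(r["img"][150:230,200:290],(400,384))])[:,:400+512-112,::-1])
E
```

```text
tcp [ 0.5538 -0.0294  0.0577] yaw 120.1 z [ 0. -0. -1.] op 0.026212751935516563 F [-0.1  0.1 -1.2]
```

View pics/l3.png

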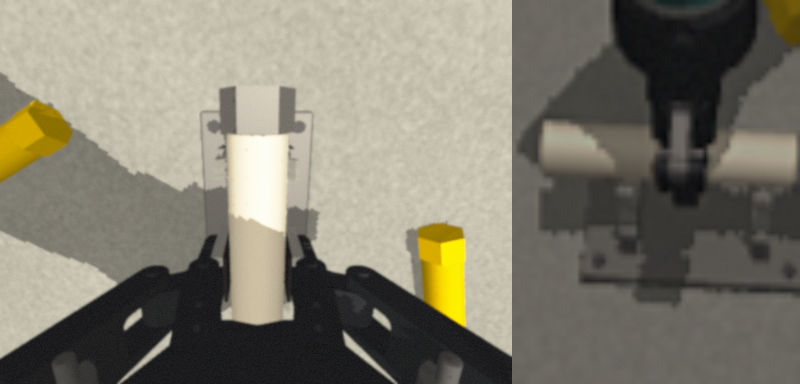

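The tube is level and lined up above its empty clips, and the fingertips clearly stick out below it. I'm lowering slowly.

Request:
play_rows --pt "0 0 0 0 0 0.004 0" --pt "0 0 0 0 0 0.004 0" --pt "0 0 0 0 0 0.003 0" --pt "0 0 0 0 0 0 0"

```text
time_s: 12.98
position: [0.5557, -0.0304, 0.049]
orientation: [0.002, 0.499, 0.866, 0.001]
wrist_force: [-2.1, -0.6, 10.5]
opening: 0.0262
```

Request:
play_rows --pt "0 0 0 0 0 0.003 0" --pt "0 0 0 0 0 0.002 0" --pt "0 0 0 0 0 0 0"

```text
time_s: 13.35
position: [0.5554, -0.0307, 0.0433]
orientation: [0.002, 0.5, 0.866, -0.0]
wrist_force: [-0.5, -2.0, 5.3]
opening: 0.0258
```

Request:
play_rows --pt "0 0 0 0 0 0.002 0" --pt "0 0 0 0 0 0.002 0" --pt "0 0 0 0 0 0 0"

```text
time_s: 13.72
position: [0.5539, -0.0301, 0.0373]
orientation: [0.001, 0.499, 0.866, -0.0]
wrist_force: [0.2, -1.5, 0.8]
opening: 0.026
```

Going in easily, so I'll continue to seat it.

Request:
play_rows --pt "0 0 0 0 0 0.003 0" --pt "0 0 0 0 0 0.0025 0" --pt "0 0 0 0 0 0 0" --pt "0 0 0 0 0 0 0"

```text
time_s: 14.22
position: [0.553, -0.0293, 0.0323]
orientation: [-0.001, 0.499, 0.867, -0.0]
wrist_force: [-3.3, -0.2, 6.2]
opening: 0.026
```

Request:
play_rows --pt "0 0 0 0 0 0 70" --pt "0 0 0 0 0 0 70" --pt "0 0 0 0 0 0 70" --pt "0 0 0 0 0 -0.004 70" --pt "0 0 0 0 0 -0.004 70" --pt "0 0 0 0 0 0 70" --pt "0 0 0 0 0 0 70"

```text
time_s: 15.1
position: [0.5536, -0.0297, 0.04]
orientation: [0.0, 0.499, 0.866, 0.0]
wrist_force: [0.1, -0.3, -0.6]
opening: 0.0598
```

Request:
play_rows --pt "0 0 0 0 0 0 0" --pt "0 0 0 0 0 0 0" --pt "0 0 0 0 0 0 0" --pt "0 0 0 0 0 0 0" --pt "0 0 0 0 0 0 0" --grip_force 80

```text
time_s: 15.72
position: [0.5536, -0.0297, 0.0401]
orientation: [0.0, 0.499, 0.866, 0.0]
wrist_force: [-1.0, 0.6, 4.0]
opening: 0.0255
```

Request:
play_rows --pt "0 0 0 0 0 -0.003 0" --pt "0 0 0 0 0 -0.004 0" --pt "0 0 0 0 0 -0.004 0" --pt "0 0 0 0 0 -0.005 0" --pt "0 0 0 0 0 -0.005 0" --pt "0 0 0 0 0 -0.005 0" --pt "0 0 0 0 0 0 0"

```text
time_s: 16.6
position: [0.5549, -0.03, 0.0673]
orientation: [0.002, 0.499, 0.866, 0.001]
wrist_force: [0.3, -0.5, -0.5]
opening: 0.0255
```

```bash
python3 - <<'E'
from look import *
p=arm.capture("wrist"); r=arm.capture("scene")
cv2.imwrite("pics/l4.png",np.hstack([p["img"],cv2.resize(r["img"][150:230,200:290],(400,384))])[:,:400+512-112,::-1])
E
```

```text
tcp [ 0.5549 -0.03    0.0673] yaw 120.1 z [ 0.003 -0.001 -1.   ] op 0.02548437472546054 F [ 0.3 -0.5 -0.5]
```

View pics/l4.png

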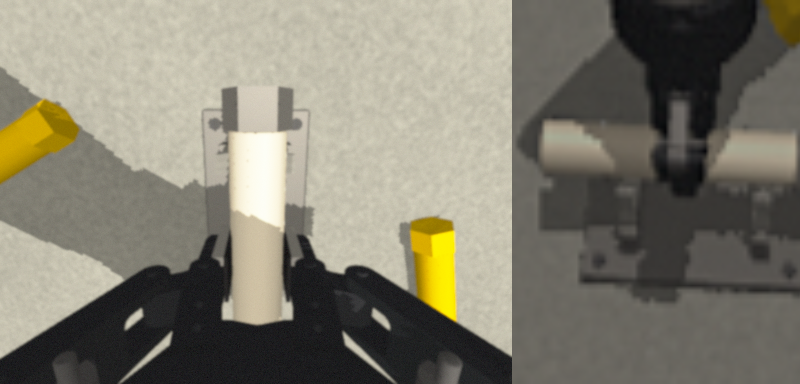

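The tube is free again and level, and the fingertips protrude much less. Carrying it back over the tray.

Request:
play_rows --pt "0 0 0 0 0 -0.02 0" --pt "0 0 0 0 0 -0.04 0" --pt "0 0 0 0 0 -0.04 0" --pt "0 0 0 0 0 -0.034 0" --pt "0 0 0 0.025 0.01 0 0" --pt "0 0 0 0.045 0.018 0 0" --pt "0 0 0 0.045 0.018 0 0" --pt "0 0 0 0.045 0.018 0 0"

```text
time_s: 17.7
position: [0.5282, 0.1422, 0.1997]
orientation: [-0.0, 0.499, 0.866, -0.0]
wrist_force: [0.4, 0.6, -1.2]
opening: 0.0254
```

Request:
play_rows --pt "0 0 0 0.045 0.018 0 0" --pt "0 0 0 0.045 0.018 0 0" --pt "0 0 0 0.045 0.018 0 0" --pt "0 0 0 0.045 0.018 0 0" --pt "0 0 0 0.0285 0.0165 0 0" --pt "0 0 5 0 0 0 0" --pt "0 0 5 0 0 0 0" --pt "0 0 0 0 0 0 0"

```text
time_s: 18.7
position: [0.5003, 0.3656, 0.1994]
orientation: [-0.0, 0.572, 0.82, -0.0]
wrist_force: [-0.3, -0.1, -1.5]
opening: 0.0255
```

Request:
play_rows --pt "0 0 0 0 0 0.03 0" --pt "0 0 0 0 0 0.03 0" --pt "0 0 0 0 0 0.02 0" --pt "0 0 0 0 0 0.015 0" --pt "0 0 0 0 0 0.01 0" --pt "0 0 0 0 0 0 0" --pt "0 0 0 0 0 0 0" --pt "0 0 0 0 0 0 0"

```text
time_s: 19.7
position: [0.5013, 0.366, 0.0958]
orientation: [0.0, 0.573, 0.82, 0.001]
wrist_force: [1.2, -0.3, -0.9]
opening: 0.0252
```

```bash
python3 - <<'E'
from look import *
p=arm.capture("wrist"); save(p,"l5.png")
E
```

```text
tcp [0.5013 0.366  0.0958] yaw 110.1 z [ 0.002  0.001 -1.   ] op 0.025245742699712435 F [ 1.2 -0.3 -0.9]
```

View pics/l5.png

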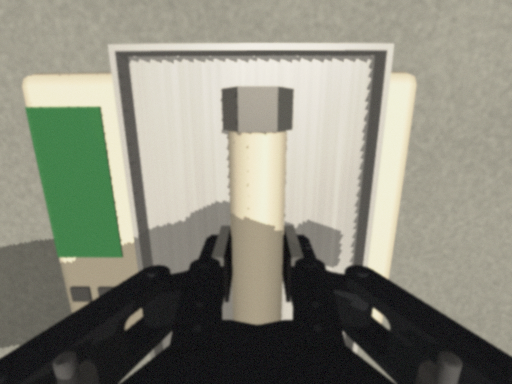

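The tube lies centred between the side walls, with the far inner wall well clear of the cap at (257,90). Lowering slowly by feel.

Request:
play_rows --pt "0 0 0 0 0 0.005 0" --pt "0 0 0 0 0 0.003 0" --pt "0 0 0 0 0 0.002 0" --pt "0 0 0 0 0 0 0" --pt "0 0 0 0 0 0 0"

```text
time_s: 20.38
position: [0.5007, 0.3657, 0.0849]
orientation: [-0.0, 0.573, 0.82, 0.0]
wrist_force: [-0.2, -0.1, -1.1]
opening: 0.0254
```

Request:
play_rows --pt "0 0 0 0 0 0.0015 0" --pt "0 0 0 0 0 0.001 0" --pt "0 0 0 0 0 0 0" --pt "0 0 0 0 0 0 0"

```text
time_s: 20.88
position: [0.5006, 0.3656, 0.0823]
orientation: [-0.0, 0.573, 0.82, 0.0]
wrist_force: [-0.1, -0.3, -1.3]
opening: 0.0252
```

Request:
play_rows --pt "0 0 0 0 0 0.001 0" --pt "0 0 0 0 0 0 0" --pt "0 0 0 0 0 0 0"

```text
time_s: 21.25
position: [0.5006, 0.3656, 0.0813]
orientation: [-0.0, 0.573, 0.82, -0.0]
wrist_force: [0.3, 0.0, -2.0]
opening: 0.0251
```

Request:
play_rows --pt "0 0 0 0 0 0.001 0" --pt "0 0 0 0 0 0 0" --pt "0 0 0 0 0 0 0"

```text
time_s: 21.62
position: [0.5007, 0.3657, 0.0811]
orientation: [0.0, 0.573, 0.82, 0.0]
wrist_force: [-2.9, -1.0, 5.2]
opening: 0.0248
```

Request:
play_rows --pt "0 0 0 0 0 0.0005 0" --pt "0 0 0 0 0 0 0" --pt "0 0 0 0 0 0 0"

```text
time_s: 22.0
position: [0.5007, 0.3657, 0.0811]
orientation: [0.0, 0.573, 0.82, 0.0]
wrist_force: [-2.8, -2.1, 7.6]
opening: 0.0251
```

Contact at TCP 0.081, exactly where the tube should meet the floor. Releasing.

Request:
play_rows --pt "0 0 0 0 0 0 45" --pt "0 0 0 0 0 0 60" --pt "0 0 0 0 0 0 60" --pt "0 0 0 0 0 0 60" --grip_force 20

```text
time_s: 22.5
position: [0.5006, 0.3656, 0.0796]
orientation: [-0.0, 0.573, 0.82, -0.0]
wrist_force: [0.1, 0.2, 0.5]
opening: 0.0511
```

Request:
play_rows --pt "0 0 0 0 0 -0.01 60" --pt "0 0 0 0 0 -0.02 60" --pt "0 0 0 0 0 -0.04 60" --pt "0 0 0 0 0 -0.05 60" --pt "0 0 0 0 0 -0.03 60" --pt "0 0 0 0 0 0 60" --pt "0 0 0 0 0 0 60"

```text
time_s: 23.38
position: [0.5001, 0.3654, 0.2292]
orientation: [-0.0, 0.573, 0.82, -0.0]
wrist_force: [-0.7, -0.2, -0.1]
opening: 0.0511
```

```bash
python3 - <<'E'
from look import *
p=arm.capture("wrist"); r=arm.capture("scene")
cv2.imwrite("pics/f.png",np.hstack([cv2.resize(p["img"],(400,300)),cv2.resize(r["img"][70:310,120:450],(400,300))])[:,:,::-1])
for d in arm.outline_of(p,"long_tube_mid")[:1]:
    v,u=np.nonzero(d["pixels"]); W=ray(p,np.c_[u,v],.091)[:,:2]; R=cv2.minAreaRect(W.astype(np.float32)); print(d["p"],R)
E
```

```text
tcp [0.5001 0.3654 0.2292] yaw 110.1 z [-0.001 -0.    -1.   ] op 0.05111618299657338 F [-0.7 -0.2 -0.1]
0.55 ((0.5028771758079529, 0.36270684003829956), (0.03286958113312721, 0.1677832454442978), 20.137622833251953)
```

View pics/f.png

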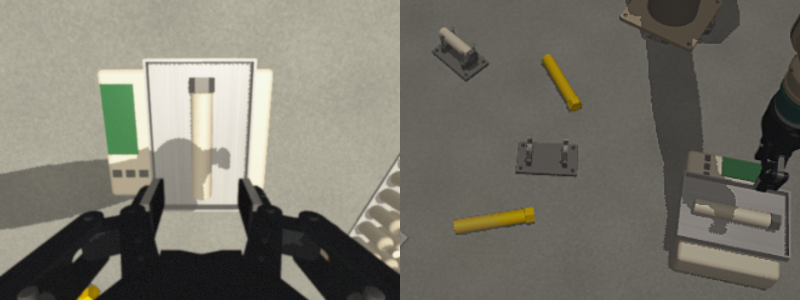

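The tube lies flat in the tray, centred at (0.503,0.363) and clear of all walls. The short tube is still in its holder, the yellow tubes haven't moved, and the gripper is well above everything.

```bash
python3 -c "
from bench import arm
print(arm.hand_in())"
```

```text
the job is handed in; nothing more can be done
None
```

The longer tube is lying flat in the weighing tray, released, and the job is handed in. The arm's clock read about 23.5 s of the 45 s allowed.

**What I did:** I gripped the long tube in the middle, pulled it straight up out of its clips and carried it over the tray. There I saw that my first grip was too low: the fingertips would have touched the floor first and the tube would have dropped a few millimetres. I took it back, pressed it into its own empty clips, gripped it about 8 mm higher and pulled it out a second time. I then lowered it into the tray until the wrist felt about 5–8 N of contact, at the height expected for the tube meeting the floor, and let go.

**Last checks:**
- **Tube:** it measured centred at (0.503, 0.363), against a tray centre of (0.502, 0.363). It is parallel to the long walls and clear of all four.
- **Gripper:** it is open, about 150 mm above the tray floor, with the wrist force near zero.
- **Everything else:** the last picture shows the short tube still in its clips and the yellow look-alikes where they were.
- **What disagreed:** the grip read about 25–26 mm on the 28 mm tube. The last outline measured the tube 168 mm long instead of 160 mm, and the network was only 0.55 sure of it.

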